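# Inspect a praline under the reading lens at its focal height

## Task

Take the round praline with the hazelnut on top from the tray and set it down upright in the middle of the white tile, without dropping it. Then pick up the reading lens by its handle and hold it level and centred over that praline, the middle of its rim at the height of the pointer on the height gauge, touching nothing else with it. Finish while you are still holding the lens there, quite still; leave the other pralines and the gauge as they are.

Things in the scene. Friction and masses are not known exactly. Their poses are not given: they have to be found in the camera images.
- round_centre (a point): Centre of the loose round praline, the one to inspect: upright brown cylinder 31 mm across (sides vertical to 17 mm up, flat top at 22 mm), a hazelnut standing out of the top to 28 mm; 22 g. The point lies on its axis 14 mm above its underside; z up. It stands on the tray's floor in any of the tray's four places (a square of 76 mm pitch, each piece up to 5 mm off).
- square_centre (a point): Centre of a loose square praline, 30 x 30 x 18 mm, a light triangle on one corner of the top; the point lies 9 mm above its underside. Bystander on the tray, leave alone.
- heart_centre (a point): Centre of a loose flat heart-shaped praline, about 35 x 38 x 14 mm; the point lies 7 mm above its underside. Bystander on the tray, leave alone.
- log_centre (a point): Centre of a loose ridged log-shaped praline, 42 x 24 mm, 22 mm high; the point lies 10 mm above its underside. Bystander on the tray, leave alone.
- tray_centre (a point): Middle of the floor (top side) of the fixed square aluminium tray, 172 x 172 mm, floor 3 mm above the worktop, rim 10 mm above the worktop; x and y along its edges. It lies to the left or right of the tile.
- tile_centre (a point): Middle of the top of the fixed white ceramic tile, 100 x 100 mm, 8 mm thick, lying on the worktop; z up.
- pointer_tip (a point): Tip of the height gauge's pointer, marking the lens's focal height. The gauge: upright graduated steel beam 24 mm wide, 274 mm tall, on a foot 62 x 56 mm beyond the tile. The pointer sticks out 64 mm from the beam along this frame's -x, level, roughly towards the tile; tip 90 to 140 mm from the tile's middle, 120 to 160 mm above the worktop. Its slide, 40 mm wide, shifts if pushed. z up.
- lens_centre (a point): Centre of the loose reading lens's round head, half-way through it: steel rim 84 mm across, 12 mm thick, with glass. x points from handle to head, z is the lens's axis, up. Whole lens 130 g (varies by a quarter), centre of mass 30 mm towards the handle. It lies level on the closed box, handle sticking out over the box's edge on the robot's side.
- lens_grip (a point): Middle of the lens's straight black handle, on its axis, 105 mm from the head's centre along the lens's -x and 2 mm above it; the handle is 95 mm long, 18 mm wide (along y) and 16 mm high (along z), flat-sided, with free space all round it; axes as for the lens.
- box_top (a point): Middle of the lid of the fixed, closed black gift box, 154 x 154 mm, 32 mm high, on which the lens lies. It lies on the other side of the tile from the tray.

How it is judged:
By the outcome, as a careful person would: the job done as asked, in the order asked, and still so for the second after the job is handed in, while the arm keeps its last pose, push and grip.
It also fails if it takes over 53 s, if anything falls off the work surface, if the arm or the gripper's body presses on something with over 40 N, if the wrist force passes 120 N, or if a joint passes its speed limit or range.

## Robot

A 6-joint arm with a two-finger parallel gripper is mounted at the origin on the work surface. World frame = base frame: x ahead of the robot, y to its left, z up, the work surface at z = 0. Lengths are in m, angles in degrees, forces in N, time in s.
With the tool pointing down it reaches from about 0.375 to 0.9 m from the base axis. Payload 3.1 kg.
Tool frame: the origin (TCP) lies on the front face of the gripper's body, between the roots of the fingers; the fingertips stand 70 mm ahead of it and the grasp point (between the pads) lies 51 mm ahead of it (bot.tip_extent is the distance from the TCP to the fingertips, in m); z points along the fingers, x is the direction in which the jaws open and shut, and the axes are right-handed (so a half turn about z gives the same grasp; the last joint's range is limited). The gripper opens to 87 mm and grips with 3 to 60 N. Pads are 19 mm wide; open, the fingers measure 117 mm over their backs; the gripper's body (75 mm by 190 mm) begins 51 mm behind the grasp point.
Start: joints at [-77.435, 30.224, 82.088, -0, 67.689, -10.227], TCP at [0.242, -0.576, 0.292] pointing down, gripper open.
Joint ranges: [-176.69, 176.69], [-43.24, 126.21], [12.49, 139.97], [-82, 262], [0, 151.66], [-163.58, 163.58]. Speed limits (degrees/s): [159.86, 159.86, 180, 180, 180, 180].

## Interface

Orientations are given as a 3x3 rotation matrix whose columns are the frame's x, y, z axes.
In Python, from rig import bot, viewer, ticket gives the robot as it stands. The module is installed in compiled form; this text tells all that it offers.
- The arm moves only by the tool arm_command, never from a script. Its argument "targets" is a list of rows, each an object with "rot": the turn, a rotation vector about the tool's x, y, z in degrees, a list of three; "offset": the shift along the tool's x, y, z in cm, a list of three; "gripper": the closure, from 0 (fully open) to 1 (shut). A call has 1 to 8 rows; each row is the pose to reach, as a shift and turn from the pose commanded when the call began, along the tool's axes at that moment; what a row does not reach only later rows make up. A row lasts 1/10 s, in which the tool goes at most 50 mm and 8.59 degrees, less where a joint would pass 70% of its speed; a pose out of reach is approached as far as the arm can. A call with a gripper value outside its range is refused whole. The fingers move at their own pace and stop on an object; the grip force is fixed at half the most. Time passes only in rows, so rows that repeat a pose let the fingers close. It gives the time, the measured TCP pose, the force and the opening at its end, in the units of the state.
- bot.read_state(): the state, without advancing time (a new reading comes with each control period).
- viewer.capture(name): name is "scene" or "top"; returns a dict with "frame" (384x512x3 uint8, red, green, blue), "fx", "fy", "cx", "cy" (pixels), "D" ([k1, k2, p1, p2, k3] as OpenCV has them; the pictures are not rectified), "view" (4x4, takes a point from world to camera coordinates). Camera axes: x right, y down, z forward; pixel columns grow to the right and rows downward; lengths in m; the calibration is good to about 2 mm. A picture is of the moment at which its call begins. There is no depth.
- ticket.hand_in(): hands the job in, once; it reports no verdict.
The state is a dict: "time_s": time; "joint_positions": joint angles; "qvel": joint speeds; "tau": joint torques, N m; "position": TCP position; "tcp_rot": TCP orientation; "force": force on the tool from outside, world axes, zero at the start; "moment": the same for the moment, N m; "opening": opening from 0.0 (shut) to 1.0 (fully open).
Only numpy, scipy, OpenCV 4.12 (cv2) and the standard library are available. Lean on these libraries where they do the work, as an engineer would, in place of code of your own. Each camera call takes 0.05 s, during which the arm holds its last target. There are 200 camera calls.

## Working session

There is one attempt and no reset: what is moved stays moved. The work goes in short steps, Python scripts to look and compute and a tool call to move; the robot and the scene stay as the last step left them, time stands still between calls to the robot, and variables do not carry over. Pictures are saved under pics/ and viewed, about 8 in all and at most 12, crops included, and the job is handed in when it is done.

Besides the shell and the picture viewer there is one more tool, called by a JSON object that holds its "name" and its "arguments", one argument or row to a line. arm_command: Moves the arm, as the interface text tells. Its arguments: {"type":"object","properties":{"targets":{"type":"array"}},"required":["targets"]}

```bash
mkdir -p pics; python3 - <<'E'
from rig import bot, viewer
import cv2, numpy as np
s=bot.read_state(); print(s['time_s'],s['position'],np.round(s['tcp_rot'],3).tolist(),s['opening'])
for n in ("scene","top"):
    c=viewer.capture(n); cv2.imwrite(f"pics/{n}0.png",cv2.resize(c["frame"][:,:,::-1],(800,600),interpolation=cv2.INTER_CUBIC))
    print(n,c["fx"],c["fy"],c["cx"],c["cy"],c["D"],np.round(c["view"],4).tolist())
E
```

```text
0.0 [ 0.24199563 -0.57563423  0.29128935] [[0.387, -0.922, -0.0], [-0.922, -0.387, 0.002], [-0.002, -0.0, -1.0]] 0.9976418527506136
scene 356.48525780732456 356.48525780732456 247.32948344172414 185.9591139780081 [0.00235535 0.         0.         0.         0.        ] [[0.6679, 0.744, -0.0176, -0.3491], [0.4371, -0.4113, -0.7999, -0.1466], [-0.6024, 0.5266, -0.5999, 1.3878], [0.0, 0.0, 0.0, 1.0]]
top 382.8672343196371 382.8672343196371 256.3265234189621 191.82411432275458 [0.02962697 0.         0.         0.         0.        ] [[0.0236, -0.9997, -0.0025, 0.0029], [-0.9894, -0.023, -0.1432, 0.5539], [0.1431, 0.0059, -0.9897, 0.8484], [0.0, 0.0, 0.0, 1.0]]
```

View pics/scene0.png

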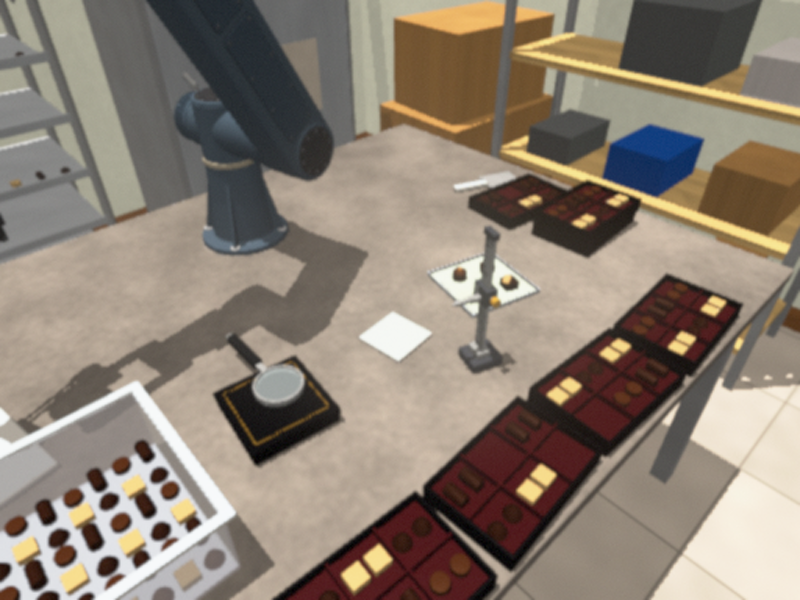

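View pics/top0.png

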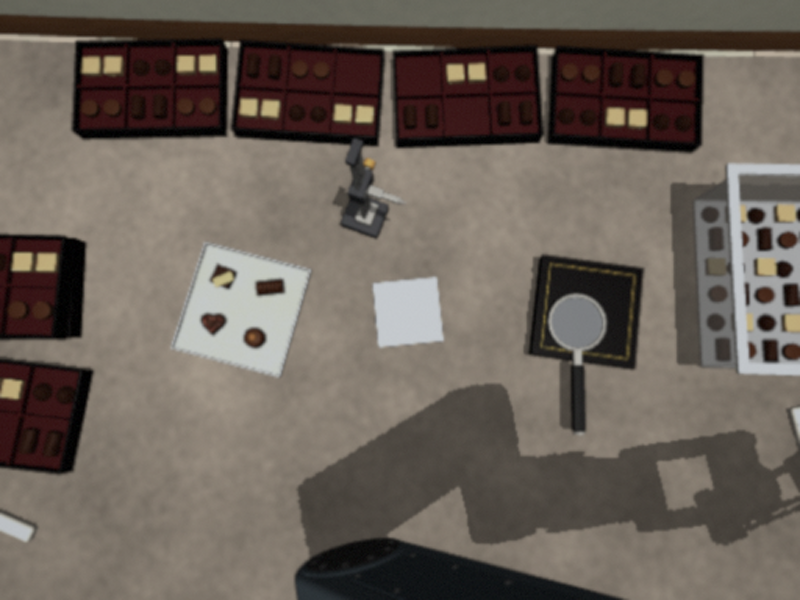

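The scene picture shows the gauge pointer with its tip at about (456,303). In the top picture the round praline is at (255,338), the tile at about (408,312), the lens head at (577,322), its handle at (578,398) and the pointer tip at (401,201). Next I'll zoom in and triangulate.

```bash
cat > h.py <<'E'
from rig import bot, viewer
import cv2, numpy as np
def cap(n):
    c=viewer.capture(n); c["K"]=np.array([[c["fx"],0,c["cx"]],[0,c["fy"],c["cy"]],[0,0,1]]); c["V"]=np.array(c["view"]); c["D"]=np.array(c["D"],float); return c
def ray(c,p):
    u=cv2.undistortPoints(np.array([[p]],float),c["K"],c["D"])[0,0]
    R,t=c["V"][:3,:3],c["V"][:3,3]; return -R.T@t, R.T@np.array([u[0],u[1],1])
def onz(c,p,z):
    o,d=ray(c,p); return o+d*(z-o[2])/d[2]
def tri(ca,pa,cb,pb):
    (o1,d1),(o2,d2)=ray(ca,pa),ray(cb,pb); s=np.linalg.lstsq(np.c_[d1,-d2],o2-o1,rcond=None)[0]
    a,b=o1+d1*s[0],o2+d2*s[1]; return (a+b)/2,np.linalg.norm(a-b)
def proj(c,P):
    return cv2.projectPoints(np.atleast_2d(np.array(P,float)),cv2.Rodrigues(c["V"][:3,:3])[0],c["V"][:3,3],c["K"],c["D"])[0][:,0]
def crop(c,x,y,w,h,f): return cv2.resize(c["frame"][y:y+h,x:x+w,::-1],None,fx=f,fy=f,interpolation=cv2.INTER_CUBIC)
E
python3 - <<'E'
from h import *
t,s=cap("top"),cap("scene")
im=np.vstack([np.hstack([crop(t,140,180,50,37,8),crop(t,210,100,50,37,8)]),np.hstack([crop(s,275,165,50,37,8),crop(t,330,175,80,60,5)[:296]])])
cv2.imwrite("pics/z1.png",im)
f=t["frame"].astype(int)
# tile
def blob(m,x0,y0,x1,y1):
    z=np.zeros(m.shape,np.uint8); z[y0:y1,x0:x1]=m[y0:y1,x0:x1]
    n,l,st,ce=cv2.connectedComponentsWithStats(z); i=1+st[1:,4].argmax(); return l==i,ce[i],st[i]
m,ce,st=blob((f.min(2)>170),225,165,300,235)
r=cv2.minAreaRect(np.argwhere(m)[:,::-1].astype(np.float32)); print("tile",ce,st,r, onz(t,ce,.008), [onz(t,p,.008).round(4).tolist() for p in cv2.boxPoints(r)])
m,ce,st=blob((f.max(2)<50),355,225,385,285); r=cv2.minAreaRect(np.argwhere(m)[:,::-1].astype(np.float32)); print("handle",ce,st,r)
print(onz(t,(163,216),.025),onz(t,(369.3,206),.044),onz(t,(257,129),.14),tri(t,(257,129),s,(291.8,193.9)))
E
```

```text
tile [260.63750749 199.2144997 ] [ 239  178   45   44 1669] ((260.6534423828125, 199.03466796875), (40.79652404785156, 41.294044494628906), 84.2894058227539) [0.54065252 0.00529935 0.008     ] [[0.5842, 0.0607, 0.008], [0.5966, -0.0383, 0.008], [0.4986, -0.0494, 0.008], [0.4865, 0.0481, 0.008]]
handle [368.94100295 254.48082596] [365 234   9  42 339] ((369.0, 254.5), (41.0, 8.0), 90.0)
[0.49377086 0.23246934 0.025     ] [ 0.52632652 -0.24348087  0.044     ] [0.6727813  0.01700271 0.14      ] (array([0.67161112, 0.01851874, 0.1484376 ]), np.float64(0.004259688283672234))
```

View pics/z1.png

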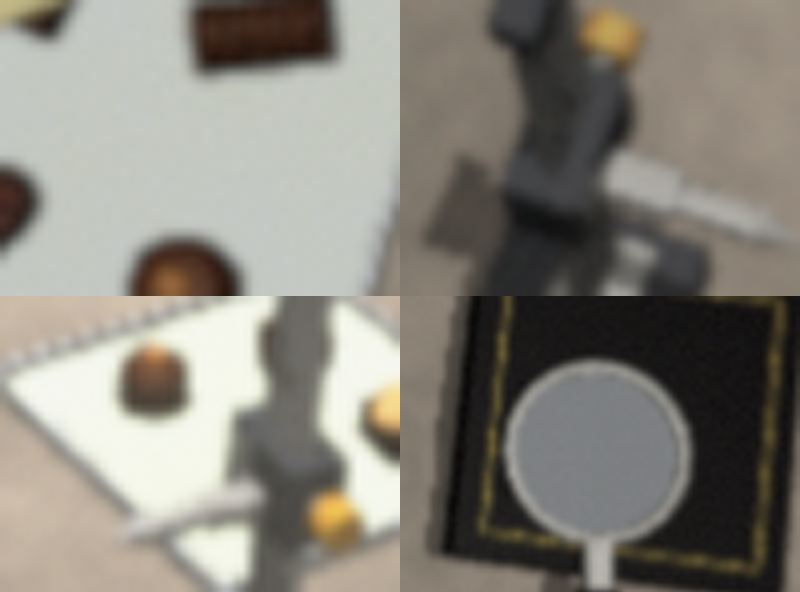

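The zoom shows the pointer tip at native top (258.3,129.6) and scene (289.8,195.1). The round praline is at about (163,216) in top and the lens head is a clean circle. Next I'll refine these by segmentation.

```bash
cat > m.py <<'E'
from h import *
from scipy.optimize import least_squares
def comp(m,p,win):
    z=np.zeros(m.shape,np.uint8); x,y=p; z[y-win:y+win,x-win:x+win]=m[y-win:y+win,x-win:x+win]
    l=cv2.connectedComponents(z)[1]
    return np.argwhere(l==l[y,x]).mean(0)[::-1], (l==l[y,x]).sum()
def roundsil(c,xy,z0,r=.0155):
    a=np.linspace(0,2*np.pi,40); C=np.c_[np.cos(a),np.sin(a)]
    P=[np.r_[xy+k*q,z0+h] for k,h in((r,0),(r,.017),(.012,.022),(.006,.027)) for q in C]
    h=cv2.convexHull(proj(c,P).astype(np.float32)); M=cv2.moments(h); return np.array([M['m10'],M['m01']])/M['m00'],M['m00']
def fitround(c,ce,z0,g): return least_squares(lambda q:roundsil(c,q,z0)[0]-ce,g).x
E
python3 - <<'E'
from m import *
t,s=cap("top"),cap("scene")
ft,fs=[c["frame"].astype(int) for c in(t,s)]
g=np.array([.49,.232])
for c,p,f in((t,(163,215),ft),(s,None,fs)):
    if p is None: p=tuple(proj(c,[*g,.012])[0].round().astype(int))
    ce,n=comp(f[:,:,2]<125,p,13); print("round",p,ce,n,roundsil(c,g,.003)[1],fitround(c,ce,.003,g))
# tile scene
p=tuple(proj(s,[.5407,.0053,.008])[0].round().astype(int)); ce,n=comp(fs.min(2)>185,p,35); print("tile scene",ce,n,onz(s,ce,.008))
# lens: glass in top
ce,n=comp((ft.min(2)>80),(369,203),26); print("lens top",ce,n,onz(t,ce,.044))
print("handle top",onz(t,(369,254.5),.047))
p=tuple(proj(s,[.525,-.2435,.044])[0].round().astype(int)); ce,n=comp(fs.min(2)>90,p,24); print("lens scene",p,ce,n,onz(s,ce,.043))
print("tip",tri(t,(258.1,129.6),s,(289.8,195.1)))
E
```

```text
round (163, 215) [162.66887417 215.82119205] 151 158.2839667374501 [0.49517271 0.23642088]
round (np.int64(292), np.int64(175)) [293.60344828 175.60344828] 58 79.98355848714709 [0.49762976 0.23293989]
tile scene [252.52704403 214.3836478 ] 795 [0.54423234 0.00151386 0.008     ]
lens top [369.06868867 206.43175736] 1121 [ 0.52532008 -0.24293562  0.044     ]
handle top [ 0.41677048 -0.23973267  0.047     ]
lens scene (np.int64(177), np.int64(243)) [179.03500398 236.71439936] 1257 [ 0.50679819 -0.22614205  0.043     ]
tip (array([0.67010697, 0.01509462, 0.14591145]), np.float64(0.0012479056374974226))
```

```bash
cat >> h.py <<'E'
from scipy.spatial.transform import Rotation as Ro
def go(P,yaw=None,x=None):
    s=bot.read_state(); R=np.array(s['tcp_rot']); a=np.degrees(np.arctan2(R[1,0],R[0,0])) if yaw is None else yaw
    a=np.radians(a); T=np.c_[[np.cos(a),np.sin(a),0],[np.sin(a),-np.cos(a),0],[0,0,-1]]
    print("off cm",(R.T@(np.array(P)-s['position'])*100).round(2),"rot",Ro.from_matrix(R.T@T).as_rotvec(degrees=True).round(2),"t",s['time_s'],"pos",np.round(s['position'],4),"op",round(s['opening'],3),"F",np.round(s['force'],2),"M",np.round(s['moment'],3))
E
python3 -c "
from h import *
go([.4964,.2347,.16])"
```

```text
off cm [-64.88 -54.85  13.24] rot [-0.01  0.04 -0.  ] t 0.3 pos [ 0.2421 -0.576   0.2919] op 1.003 F [-0.33  0.37 -0.03] M [-0.022 -0.024 -0.045]
```

{"name": "arm_command", "arguments": {
  "targets": [
    {"rot": [0, 0, 0], "offset": [-30, -25, 6], "gripper": 0.3},
    {"rot": [0, 0, 0], "offset": [-30, -25, 6], "gripper": 0.3},
    {"rot": [0, 0, 0], "offset": [-30, -25, 6], "gripper": 0.3},
    {"rot": [0, 0, 0], "offset": [-30, -25, 6], "gripper": 0.3},
    {"rot": [0, 0, 0], "offset": [-30, -25, 6], "gripper": 0.3},
    {"rot": [0, 0, 0], "offset": [-30, -25, 6], "gripper": 0.3},
    {"rot": [0, 0, 0], "offset": [-30, -25, 6], "gripper": 0.3},
    {"rot": [0, 0, 0], "offset": [-30, -25, 6], "gripper": 0.3}
  ]
}}

```text
time_s: 1.1
position: [0.3565, -0.2007, 0.2322]
tcp_rot: [[0.387, -0.922, 0.0], [-0.922, -0.387, 0.0], [0.0, -0.0, -1.0]]
force: [1.2, 0.6, 0.8]
opening: 0.701
```

{"name": "arm_command", "arguments": {
  "targets": [
    {"rot": [0, 0, 0], "offset": [-34.9, -29.85, 7.2], "gripper": 0.3},
    {"rot": [0, 0, 0], "offset": [-34.9, -29.85, 7.2], "gripper": 0.3},
    {"rot": [0, 0, 0], "offset": [-34.9, -29.85, 7.2], "gripper": 0.3},
    {"rot": [0, 0, 0], "offset": [-34.9, -29.85, 7.2], "gripper": 0.3},
    {"rot": [0, 0, 0], "offset": [-34.9, -29.85, 7.2], "gripper": 0.3},
    {"rot": [0, 0, 0], "offset": [-34.9, -29.85, 7.2], "gripper": 0.3},
    {"rot": [0, 0, 0], "offset": [-34.9, -29.85, 7.2], "gripper": 0.3},
    {"rot": [0, 0, 0], "offset": [-34.9, -29.85, 7.2], "gripper": 0.3}
  ]
}}

```text
time_s: 1.9
position: [0.4774, 0.1759, 0.1701]
tcp_rot: [[0.388, -0.922, 0.001], [-0.922, -0.388, -0.0], [0.0, -0.001, -1.0]]
force: [1.4, 0.4, -1.0]
opening: 0.701
```

```bash
python3 -c "
from m import *
go([.4964,.2347,.16]); go([.4964,.2347,.077])
t,s=cap('top'),cap('scene')
T=np.array(bot.read_state()['position']); 
tip=T+[0,0,-.07]
u,v=proj(t,tip)[0],proj(s,tip)[0]
print(u,v)
a=[(crop(c,int(p[0])-25,int(p[1])-32,50,64,8)) for c,p in((t,u),(s,v))]
for i,(c,p) in enumerate(((t,u),(s,v))):
  q=(p-[int(p[0])-25,int(p[1])-32]+.5)*8; cv2.drawMarker(a[i],tuple(int(k) for k in q),(0,255,0),0,12,1)
cv2.imwrite('pics/a1.png',np.hstack(a))
"
```

```text
off cm [-4.69 -4.03  1.01] rot [-0.03 -0.02  0.  ] t 1.9 pos [0.4774 0.1759 0.1701] op 0.701 F [ 1.45  0.39 -0.95] M [-0.063 -0.049 -0.028]
off cm [-4.69 -4.03  9.31] rot [-0.03 -0.02  0.  ] t 1.9 pos [0.4774 0.1759 0.1701] op 0.701 F [ 1.45  0.39 -0.95] M [-0.063 -0.049 -0.028]
[179.20211257 220.7756895 ] [279.37350212 157.39655559]
```

View pics/a1.png

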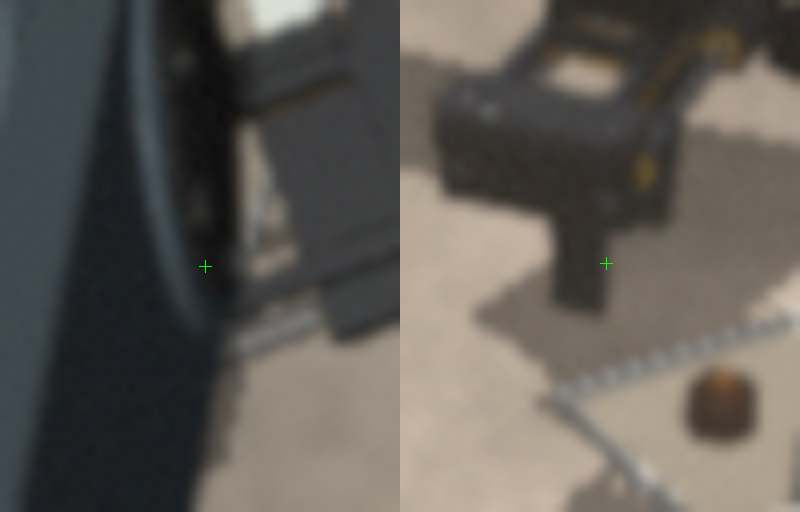

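The scene view (right) shows the near finger tip at (580,310) and the praline at (720,405), clear on the tray. The top view is blocked by the arm. I'll move over the praline next.

{"name": "arm_command", "arguments": {
  "targets": [
    {"rot": [0, 0, 0], "offset": [-4.7, -4.0, 1.0], "gripper": 0.3},
    {"rot": [0, 0, 0], "offset": [-4.7, -4.0, 1.0], "gripper": 0.3},
    {"rot": [0, 0, 0], "offset": [-4.7, -4.0, 3.0], "gripper": 0.3},
    {"rot": [0, 0, 0], "offset": [-4.7, -4.0, 4.0], "gripper": 0.3},
    {"rot": [0, 0, 0], "offset": [-4.7, -4.0, 4.0], "gripper": 0.3},
    {"rot": [0, 0, 0], "offset": [-4.7, -4.0, 4.0], "gripper": 0.3}
  ]
}}

```text
time_s: 2.6
position: [0.4954, 0.2316, 0.1303]
tcp_rot: [[0.386, -0.922, -0.001], [-0.922, -0.386, -0.0], [-0.0, 0.001, -1.0]]
force: [-0.0, -0.1, -0.0]
opening: 0.696
```

```bash
python3 -c "
from m import *
go([.4964,.2347,.077])
s=cap('scene'); st=bot.read_state(); T=np.array(st['position']); R=np.array(st['tcp_rot'])
v=proj(s,[.4964,.2347,.03])[0].astype(int)-[35,30]
a=crop(s,v[0],v[1],70,60,9)
for k in(-1,1):
  for d in (.03,.045):
   for w in (-.0095,.0095):
    q=(proj(s,T+R@[k*d,w,.07])[0]-v+.5)*9; cv2.circle(a,tuple(int(i) for i in q),3,(0,255,0),-1)
for q in proj(s,[[.4964+.0155*np.cos(g),.2347+.0155*np.sin(g),z] for z in(.003,.02) for g in np.arange(0,6.28,.3)]): cv2.circle(a,tuple(int(i) for i in (q-v+.5)*9),2,(255,255,0),-1)
cv2.imwrite('pics/a2.png',a)
"
```

```text
off cm [-0.25 -0.22  5.33] rot [0.05 0.   0.  ] t 2.6 pos [0.4954 0.2316 0.1303] op 0.696 F [-0.01 -0.06 -0.01] M [ 0.012 -0.034  0.031]
```

View pics/a2.png

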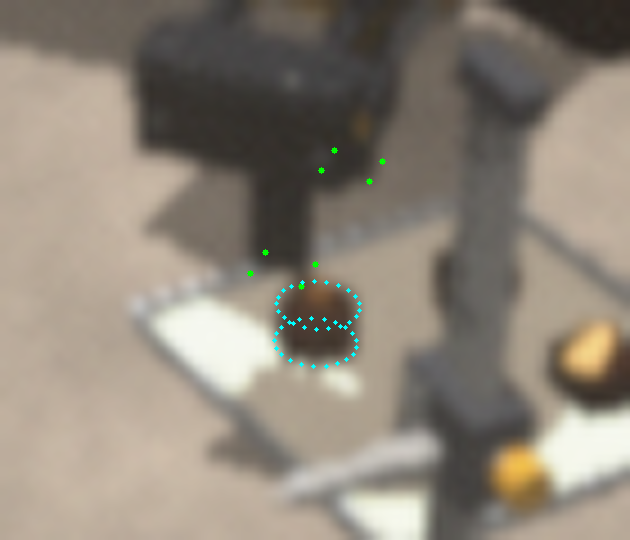

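The near finger appears within about 1 native px of its prediction and the praline outline matches. I'll descend and grasp.

{"name": "arm_command", "arguments": {
  "targets": [
    {"rot": [0, 0, 0], "offset": [-0.2, -0.2, 2.0], "gripper": 0.3},
    {"rot": [0, 0, 0], "offset": [-0.2, -0.2, 4.0], "gripper": 0.3},
    {"rot": [0, 0, 0], "offset": [-0.2, -0.2, 5.3], "gripper": 0.3},
    {"rot": [0, 0, 0], "offset": [-0.2, -0.2, 5.3], "gripper": 0.3},
    {"rot": [0, 0, 0], "offset": [-0.2, -0.2, 5.3], "gripper": 0.4},
    {"rot": [0, 0, 0], "offset": [-0.2, -0.2, 5.3], "gripper": 0.5},
    {"rot": [0, 0, 0], "offset": [-0.2, -0.2, 5.3], "gripper": 0.6},
    {"rot": [0, 0, 0], "offset": [-0.2, -0.2, 5.3], "gripper": 0.7}
  ]
}}

```text
time_s: 3.45
position: [0.4969, 0.2352, 0.078]
tcp_rot: [[0.387, -0.922, 0.001], [-0.922, -0.387, 0.0], [0.0, -0.001, -1.0]]
force: [-0.4, 0.9, 0.2]
opening: 0.418
```

{"name": "arm_command", "arguments": {
  "targets": [
    {"rot": [0, 0, 0], "offset": [0, 0, 0], "gripper": 0.85},
    {"rot": [0, 0, 0], "offset": [0, 0, 0], "gripper": 1},
    {"rot": [0, 0, 0], "offset": [0, 0, 0], "gripper": 1},
    {"rot": [0, 0, 0], "offset": [0, 0, -1], "gripper": 1},
    {"rot": [0, 0, 0], "offset": [0, 0, -2], "gripper": 1},
    {"rot": [0, 0, 0], "offset": [0, 0, -4], "gripper": 1},
    {"rot": [0, 0, 0], "offset": [0, 0, -6], "gripper": 1},
    {"rot": [0, 0, 0], "offset": [0, 0, -6], "gripper": 1}
  ]
}}

```text
time_s: 4.25
position: [0.4982, 0.2355, 0.1402]
tcp_rot: [[0.387, -0.922, 0.006], [-0.922, -0.387, 0.002], [0.001, -0.006, -1.0]]
force: [0.5, 0.1, -0.5]
opening: 0.342
```

```bash
python3 -c "
from m import *
go([.5424,.0034,.13],-67.3)"
```

```text
off cm [23.11  4.93  1.01] rot [-0.35 -0.05  0.1 ] t 4.25 pos [0.4982 0.2355 0.1402] op 0.342 F [ 0.53  0.08 -0.52] M [ 0.027 -0.01   0.01 ]
```

{"name": "arm_command", "arguments": {
  "targets": [
    {"rot": [0, 0, 0], "offset": [4, 1, 0], "gripper": 1},
    {"rot": [0, 0, 0], "offset": [8, 2, 0], "gripper": 1},
    {"rot": [0, 0, 0], "offset": [12, 3, 0], "gripper": 1},
    {"rot": [0, 0, 0], "offset": [16, 4, 0], "gripper": 1},
    {"rot": [0, 0, 0], "offset": [20, 4.6, 0.5], "gripper": 1},
    {"rot": [0, 0, 0], "offset": [23.1, 4.9, 1], "gripper": 1},
    {"rot": [0, 0, 0], "offset": [23.1, 4.9, 1], "gripper": 1},
    {"rot": [0, 0, 0], "offset": [23.1, 4.9, 1], "gripper": 1}
  ]
}}

```text
time_s: 5.05
position: [0.5405, 0.0026, 0.1268]
tcp_rot: [[0.386, -0.923, -0.001], [-0.923, -0.386, 0.001], [-0.001, 0.001, -1.0]]
force: [0.1, 1.1, -0.3]
opening: 0.343
```

```bash
python3 -c "
from m import *
go([.5424,.0034,.084],-67.3)
t,s=cap('top'),cap('scene'); T=np.array(bot.read_state()['position'])
a=[]
for c in (t,s):
  v=proj(c,[.5424,.0034,.03])[0].astype(int)-[25,30]; i=crop(c,v[0],v[1],50,64,8)
  C=T+[0,0,-.07+.001]
  for q in proj(c,[[C[0]+.0155*np.cos(g),C[1]+.0155*np.sin(g),C[2]+z] for z in(-.004,.013) for g in np.arange(0,6.28,.3)]): cv2.circle(i,tuple(int(k) for k in (q-v+.5)*8),2,(255,255,0),-1)
  a.append(i)
cv2.imwrite('pics/a3.png',np.hstack(a))
"
```

```text
off cm [ 0.01 -0.21  4.28] rot [ 0.07  0.06 -0.02] t 5.05 pos [0.5405 0.0026 0.1268] op 0.343 F [ 0.11  1.1  -0.31] M [ 0.009  0.045 -0.034]
```

View pics/a3.png

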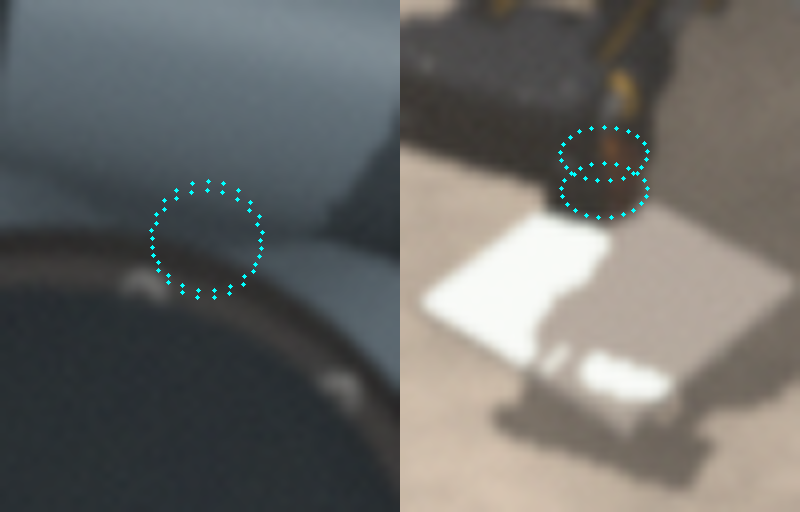

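The scene view shows the held praline bottom at (603,218), where predicted and hanging over the tile. The top view is blocked. I'll lower it.

{"name": "arm_command", "arguments": {
  "targets": [
    {"rot": [0, 0, 0], "offset": [0, -0.2, 1.0], "gripper": 1},
    {"rot": [0, 0, 0], "offset": [0, -0.2, 2.0], "gripper": 1},
    {"rot": [0, 0, 0], "offset": [0, -0.2, 3.0], "gripper": 1},
    {"rot": [0, 0, 0], "offset": [0, -0.2, 3.6], "gripper": 1},
    {"rot": [0, 0, 0], "offset": [0, -0.2, 4.0], "gripper": 1},
    {"rot": [0, 0, 0], "offset": [0, -0.2, 4.2], "gripper": 1},
    {"rot": [0, 0, 0], "offset": [0, -0.2, 4.2], "gripper": 1},
    {"rot": [0, 0, 0], "offset": [0, -0.2, 4.2], "gripper": 1}
  ]
}}

```text
time_s: 5.95
position: [0.5429, 0.0038, 0.0855]
tcp_rot: [[0.387, -0.922, 0.001], [-0.922, -0.387, -0.0], [0.0, -0.0, -1.0]]
force: [0.7, 0.2, -0.7]
opening: 0.342
```

{"name": "arm_command", "arguments": {
  "targets": [
    {"rot": [0, 0, 0], "offset": [0, 0, 0.1], "gripper": 1},
    {"rot": [0, 0, 0], "offset": [0, 0, 0.1], "gripper": 1},
    {"rot": [0, 0, 0], "offset": [0, 0, 0.2], "gripper": 1},
    {"rot": [0, 0, 0], "offset": [0, 0, 0.2], "gripper": 1},
    {"rot": [0, 0, 0], "offset": [0, 0, 0.2], "gripper": 1}
  ]
}}

```text
time_s: 6.45
position: [0.5428, 0.0039, 0.0833]
tcp_rot: [[0.387, -0.922, 0.0], [-0.922, -0.387, 0.0], [-0.0, -0.0, -1.0]]
force: [0.3, 0.2, -0.1]
opening: 0.342
```

{"name": "arm_command", "arguments": {
  "targets": [
    {"rot": [0, 0, 0], "offset": [0, 0, 0.1], "gripper": 1},
    {"rot": [0, 0, 0], "offset": [0, 0, 0.1], "gripper": 1},
    {"rot": [0, 0, 0], "offset": [0, 0, 0.1], "gripper": 1}
  ]
}}

```text
time_s: 6.75
position: [0.5429, 0.0039, 0.0827]
tcp_rot: [[0.387, -0.922, 0.0], [-0.922, -0.387, -0.0], [0.0, -0.0, -1.0]]
force: [-0.6, 0.1, 5.3]
opening: 0.345
```

Contact (5 N). Release and retreat.

{"name": "arm_command", "arguments": {
  "targets": [
    {"rot": [0, 0, 0], "offset": [0, 0, 0], "gripper": 0.55},
    {"rot": [0, 0, 0], "offset": [0, 0, 0], "gripper": 0.45},
    {"rot": [0, 0, 0], "offset": [0, 0, 0], "gripper": 0.35},
    {"rot": [0, 0, 0], "offset": [0, 0, 0], "gripper": 0.3},
    {"rot": [0, 0, 0], "offset": [0, 0, -1], "gripper": 0.3},
    {"rot": [0, 0, 0], "offset": [0, 0, -3], "gripper": 0.3},
    {"rot": [0, 0, 0], "offset": [0, 0, -6], "gripper": 0.3},
    {"rot": [0, 0, 0], "offset": [0, 0, -9], "gripper": 0.3}
  ]
}}

```text
time_s: 7.55
position: [0.5424, 0.0039, 0.1734]
tcp_rot: [[0.387, -0.922, -0.001], [-0.922, -0.387, 0.0], [-0.001, 0.001, -1.0]]
force: [0.4, -0.1, -0.7]
opening: 0.7
```

```bash
python3 -c "
from h import *
go([.4285,-.2415,.17],-91.7)"
```

```text
off cm [18.22 20.01  0.35] rot [5.000e-02 2.000e-02 2.449e+01] t 7.55 pos [0.5424 0.0039 0.1734] op 0.7 F [ 0.37 -0.14 -0.69] M [-0.01  -0.01   0.036]
```

{"name": "arm_command", "arguments": {
  "targets": [
    {"rot": [0, 0, 6], "offset": [3.6, 4, 0], "gripper": 0.4},
    {"rot": [0, 0, 12], "offset": [7.2, 8, 0], "gripper": 0.4},
    {"rot": [0, 0, 18], "offset": [10.8, 12, 0], "gripper": 0.4},
    {"rot": [0, 0, 24.5], "offset": [14.4, 16, 0], "gripper": 0.4},
    {"rot": [0, 0, 24.5], "offset": [18.2, 20, 0], "gripper": 0.4},
    {"rot": [0, 0, 24.5], "offset": [18.2, 20, 0], "gripper": 0.4},
    {"rot": [0, 0, 24.5], "offset": [18.2, 20, 0], "gripper": 0.4}
  ]
}}

```text
time_s: 8.25
position: [0.4283, -0.2445, 0.173]
tcp_rot: [[-0.035, -0.999, 0.002], [-0.999, 0.035, -0.002], [0.002, -0.002, -1.0]]
force: [0.2, 0.1, -0.9]
opening: 0.601
```

```bash
python3 -c "
from m import *
go([.4285,-.2415,.091],-91.7)
t,s=cap('top'),cap('scene'); st=bot.read_state(); T=np.array(st['position']); R=np.array(st['tcp_rot'])
p=(261,199); b=t['frame'][185:215,245:275].mean(); print('top tile brightness',b)
for c in (t,s):
  f=c['frame'].astype(int); p=tuple(proj(c,[.5424,.0034,.02])[0].round().astype(int))
  for th in (125,):
    ce,n=comp(f[:,:,2]<th,p,13); print('round',p,ce,n,roundsil(c,np.array([.5424,.0034]),.008)[1],fitround(c,ce,.008,np.array([.5424,.0034])))
a=[crop(t,235,170,80,76,5)]
v=proj(s,[.4285,-.2415,.06])[0].astype(int)-[36,32]; i=crop(s,v[0],v[1],80,76,5)
for k in(-1,1):
  for w in (-.0095,.0095):
    q=(proj(s,T+R@[k*.026,w,.07])[0]-v+.5)*5; cv2.circle(i,tuple(int(j) for j in q),2,(0,255,0),-1)
for q in proj(s,[[.4285,-.2415,.048],[.4285,-.2415,.032]]): cv2.circle(i,tuple(int(j) for j in (q-v+.5)*5),2,(0,0,255),-1)
cv2.imwrite('pics/a4.png',np.hstack(a+[i]))
"
```

```text
off cm [-0.32  0.    8.2 ] rot [-0.09 -0.1  -0.3 ] t 8.25 pos [ 0.4283 -0.2445  0.173 ] op 0.601 F [ 0.24  0.11 -0.95] M [ 0.046  0.029 -0.023]
top tile brightness 202.35185185185185
round (np.int64(261), np.int64(198)) [261.1023622  198.31496063] 127 144.10346660064533 [0.54161237 0.00430552]
round (np.int64(253), np.int64(211)) [252.62666667 212.18666667] 75 105.49159950891044 [0.54484368 0.00145245]
```

View pics/a4.png

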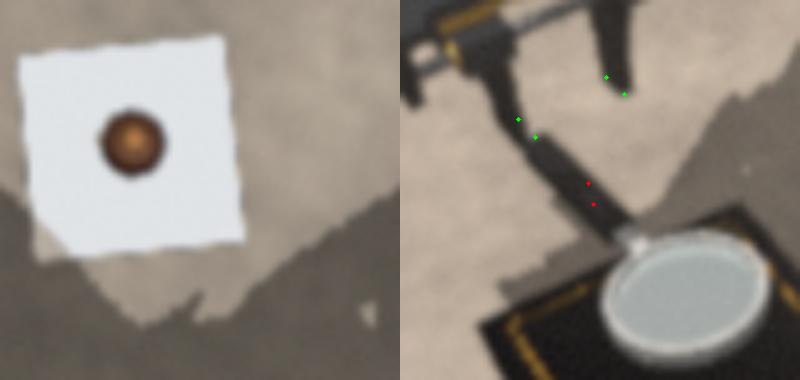

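The praline is upright in the tile's middle, within about 1 mm in both views (top-crop centre (132,142)). The fingers straddle the handle, whose middle is near (588,190). I'll descend and grip.

{"name": "arm_command", "arguments": {
  "targets": [
    {"rot": [0, 0, 0], "offset": [-0.3, 0, 3], "gripper": 0.4},
    {"rot": [0, 0, 0], "offset": [-0.3, 0, 5], "gripper": 0.4},
    {"rot": [0, 0, 0], "offset": [-0.3, 0, 7], "gripper": 0.4},
    {"rot": [0, 0, 0], "offset": [-0.3, 0, 8.2], "gripper": 0.4},
    {"rot": [0, 0, 0], "offset": [-0.3, 0, 8.2], "gripper": 0.4},
    {"rot": [0, 0, 0], "offset": [-0.3, 0, 8.2], "gripper": 0.55},
    {"rot": [0, 0, 0], "offset": [-0.3, 0, 8.2], "gripper": 0.65},
    {"rot": [0, 0, 0], "offset": [-0.3, 0, 8.2], "gripper": 0.7}
  ]
}}

```text
time_s: 9.15
position: [0.4294, -0.2386, 0.0912]
tcp_rot: [[-0.03, -1.0, 0.001], [-1.0, 0.03, -0.001], [0.001, -0.001, -1.0]]
force: [-0.4, -0.2, 0.3]
opening: 0.409
```

{"name": "arm_command", "arguments": {
  "targets": [
    {"rot": [0, 0, 0], "offset": [0, 0, 0], "gripper": 0.75},
    {"rot": [0, 0, 0], "offset": [0, 0, 0], "gripper": 0.8},
    {"rot": [0, 0, 0], "offset": [0, 0, 0], "gripper": 0.9},
    {"rot": [0, 0, 0], "offset": [0, 0, 0], "gripper": 1},
    {"rot": [0, 0, 0], "offset": [0, 0, 0], "gripper": 1},
    {"rot": [0, 0, 0], "offset": [0, 0, 0], "gripper": 1}
  ]
}}

```text
time_s: 9.75
position: [0.4291, -0.2385, 0.0904]
tcp_rot: [[-0.03, -1.0, 0.0], [-1.0, 0.03, -0.0], [0.0, -0.0, -1.0]]
force: [0.3, -0.6, 1.2]
opening: 0.199
```

{"name": "arm_command", "arguments": {
  "targets": [
    {"rot": [0, 0, 0], "offset": [0, 0, -0.5], "gripper": 1},
    {"rot": [0, 0, 0], "offset": [0, 0, -1.5], "gripper": 1},
    {"rot": [0, 0, 0], "offset": [0, 0, -3], "gripper": 1},
    {"rot": [0, 0, 0], "offset": [0, 0, -5], "gripper": 1},
    {"rot": [0, 0, 0], "offset": [0, 0, -7.5], "gripper": 1},
    {"rot": [0, 0, 0], "offset": [0, 0, -10.5], "gripper": 1},
    {"rot": [0, 0, 0], "offset": [0, 0, -10.8], "gripper": 1},
    {"rot": [0, 0, 0], "offset": [0, 0, -10.8], "gripper": 1}
  ]
}}

```text
time_s: 10.55
position: [0.429, -0.2383, 0.1993]
tcp_rot: [[-0.03, -1.0, 0.001], [-1.0, 0.03, -0.001], [0.001, -0.001, -1.0]]
force: [-0.0, -0.4, -2.0]
opening: 0.197
```

```bash
cat >> m.py <<'E'
def lensfit(xyz0,yaw):
    """fit head x,y,z + tilt (about handle-perp & handle axis) to rim outer outlines seen in both cameras; overlay pic"""
    st=bot.read_state(); return st
E
python3 -c "
from m import *
go([.4350,.0075,.198],-91.7)
s=cap('scene'); t=cap('top'); st=bot.read_state(); T=np.array(st['position']); R=np.array(st['tcp_rot'])
h=T+R@[0,.097,0]*np.array([1,1,1]); d=(R@[0,1,0]); print('y axis',d)
L=T-.097*d if d[0]<0 else T+.097*d; L[2]=T[2]-.0524; print(L)
o=[]
for c in(t,s):
  v=proj(c,L)[0].astype(int)-[25,32]; i=crop(c,v[0],v[1],50,64,8)
  for z in(-.006,.006):
    for q in proj(c,[L+[.042*np.cos(g),.042*np.sin(g),z] for g in np.arange(0,6.28,.1)]): cv2.circle(i,tuple(int(k) for k in (q-v+.5)*8),2,(0,255,0) if z>0 else (255,255,0),-1)
  o.append(i)
cv2.imwrite('pics/a5.png',np.hstack(o))
"
```

```text
off cm [-24.59   0.13   0.1 ] rot [-0.08 -0.07  0.  ] t 10.55 pos [ 0.429  -0.2383  0.1993] op 0.197 F [-0.   -0.38 -1.96] M [0.081 0.146 0.07 ]
y axis [-0.99955714  0.0297145   0.00160563]
[ 0.52524655 -0.24065473  0.1452666 ]
```

View pics/a5.png

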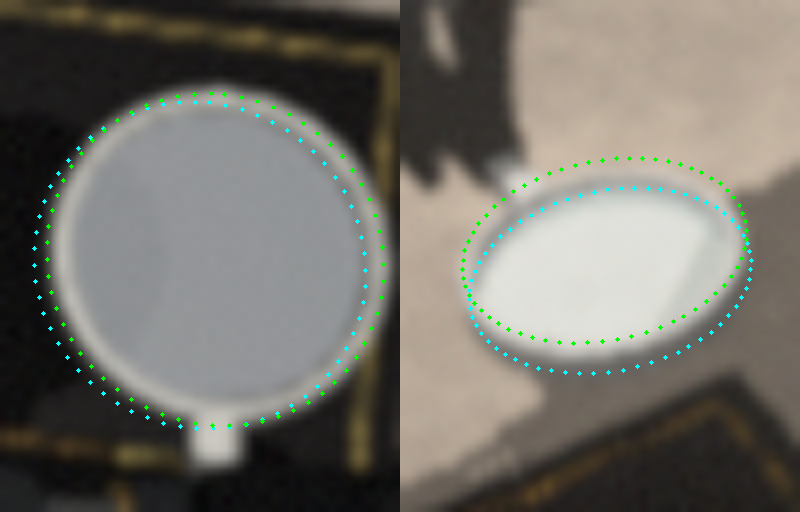

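The lens is held. In the top crop its rim (52–390 px wide) matches a level rim at the predicted pose to about 1 mm. In the scene crop it also looks level to within the image contrast. I'll carry it over the praline.

{"name": "arm_command", "arguments": {
  "targets": [
    {"rot": [0, 0, 0], "offset": [-2, 0, 0], "gripper": 1},
    {"rot": [0, 0, 0], "offset": [-5, -0.2, 0], "gripper": 1},
    {"rot": [0, 0, 0], "offset": [-9, -0.4, 0], "gripper": 1},
    {"rot": [0, 0, 0], "offset": [-13, -0.5, 0], "gripper": 1},
    {"rot": [0, 0, 0], "offset": [-17, -0.6, 0], "gripper": 1},
    {"rot": [0, 0, 0], "offset": [-21, -0.8, 0], "gripper": 1},
    {"rot": [0, 0, 0], "offset": [-23.5, -0.9, 0], "gripper": 1},
    {"rot": [0, 0, 0], "offset": [-24.6, -0.9, 0], "gripper": 1}
  ]
}}

```text
time_s: 11.45
position: [0.444, 0.0095, 0.197]
tcp_rot: [[-0.027, -1.0, -0.004], [-1.0, 0.027, 0.001], [-0.001, 0.004, -1.0]]
force: [-0.6, -0.1, -1.2]
opening: 0.205
```

{"name": "arm_command", "arguments": {
  "targets": [
    {"rot": [0, 0, 0], "offset": [0, 0, 0], "gripper": 1},
    {"rot": [0, 0, 0], "offset": [0, 0, 0], "gripper": 1},
    {"rot": [0, 0, 0], "offset": [0, 0, 0], "gripper": 1},
    {"rot": [0, 0, 0], "offset": [0, 0, 0], "gripper": 1}
  ]
}}

```text
time_s: 11.85
position: [0.4455, 0.0061, 0.1982]
tcp_rot: [[-0.032, -0.999, 0.0], [-0.999, 0.032, -0.0], [0.0, -0.0, -1.0]]
force: [0.8, -0.2, -1.3]
opening: 0.202
```

```bash
python3 -c "
from m import *
go([.445,.0074,.1985],-91.7)
s=cap('scene'); t=cap('top'); st=bot.read_state(); T=np.array(st['position']); R=np.array(st['tcp_rot'])
L=T-R@[0,.098,0]; L[1]-=.0008; L[2]=T[2]-.0526; print(L, st['qvel'])
o=[]
for c,sz,off,f in((t,(50,75),(25,45),8),(s,(50,75),(20,38),8)):
  v=proj(c,L)[0].astype(int)-off; i=crop(c,v[0],v[1],*sz,f); print(v)
  for z in(-.006,.006):
    for q in proj(c,[L+[.042*np.cos(g),.042*np.sin(g),z] for g in np.arange(0,6.28,.2)]): cv2.circle(i,tuple(int(k) for k in (q-v+.5)*f),1,(0,255,0) if z>0 else (255,255,0),-1)
  q=(proj(c,[.6701,.0151,.1459])[0]-v+.5)*f; cv2.circle(i,tuple(int(k) for k in q),2,(0,0,255),-1)
  o.append(i)
  cv2.imwrite('pics/raw_%d.png'%len(o),c['frame'][:,:,::-1])
cv2.imwrite('pics/a6.png',np.hstack(o))
"
```

```text
off cm [-0.13  0.05 -0.03] rot [-0.   -0.01 -0.12] t 11.85 pos [0.4455 0.0061 0.1982] op 0.202 F [ 0.83 -0.25 -1.33] M [ 0.075  0.15  -0.038]
[0.54338927 0.00246884 0.14571076] [ 0.41944721 -0.11961226  0.0945947   0.07565612  0.13534543 -0.02576336]
[237 144]
[232 138]
```

View pics/a6.png

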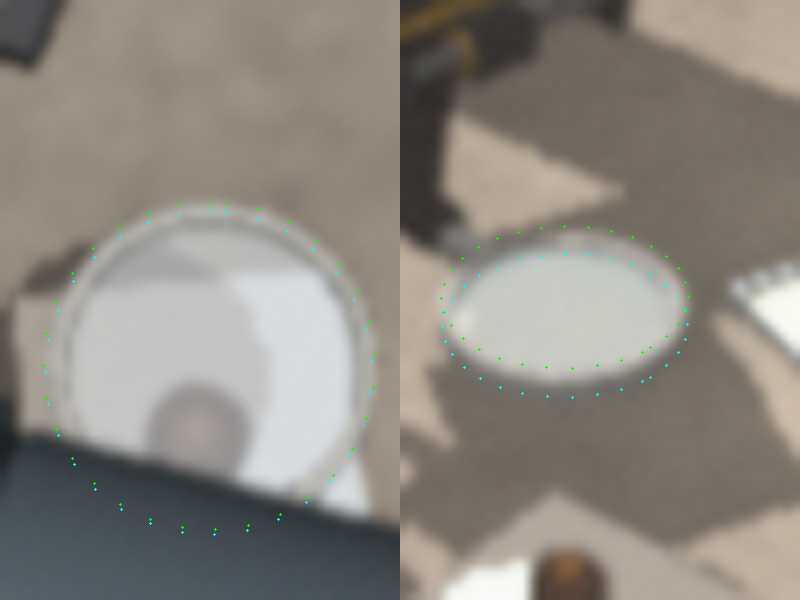

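The top crop (left) matches the prediction to about 3 px in 8× (under 1 mm). The scene crop (right) shows the rim about 2 native px flatter than a square-edged level rim. I'll compare it with the first picture, where the lens lay level.

```bash
python3 -c "
from m import *
s=cap('scene')
f0=cv2.resize(cv2.imread('pics/scene0.png'),(512,384),interpolation=cv2.INTER_AREA)[:,:,::-1]
st=bot.read_state(); T=np.array(st['position']); R=np.array(st['tcp_rot'])
L=T-R@[0,.098,0]; L[1]-=.0008; L[2]=T[2]-.0526
o=[]
for f,P in((f0,np.array([.5265,-.244,.038])),(s['frame'],L)):
  v=proj(s,P)[0].astype(int)-[25,20]; g=np.ascontiguousarray(f)[v[1]:v[1]+40,v[0]:v[0]+50]
  i=cv2.resize(g[:,:,::-1],None,fx=8,fy=8,interpolation=cv2.INTER_CUBIC)
  for z in(-.006,.006):
    for q in proj(s,[P+[.042*np.cos(a),.042*np.sin(a),z] for a in np.arange(0,6.28,.2)]): cv2.circle(i,tuple(int(k) for k in (q-v+.5)*8),1,(0,255,0) if z>0 else (255,255,0),-1)
  o.append(i)
  # vertical/horizontal profile through centre
  c=(proj(s,P)[0]-v).round().astype(int); print(c, g[:,c[0]-1:c[0]+2].mean((1,2)).astype(int).tolist()); 
  h=cv2.convexHull(proj(s,[P+[.042*np.cos(a),.042*np.sin(a),z] for z in(-.006,.006) for a in np.arange(0,6.28,.05)]).astype(np.float32)); 
  for th in (115,125,135):
    big=cv2.resize(g,None,fx=8,fy=8,interpolation=cv2.INTER_CUBIC).min(2)
    l=cv2.connectedComponents(cv2.morphologyEx((big>th).astype(np.uint8),cv2.MORPH_OPEN,np.ones((33,33))))[1]; m=(l==l[160,200]).astype(np.uint8)
    cn=max(cv2.findContours(m,0,1)[0],key=len); e=cv2.fitEllipse(cn); print(th,np.round(e[0],1),np.round(e[1],1),round(e[2],1),round(e[1][0]/e[1][1],3))
  e=cv2.fitEllipse(cv2.perspectiveTransform if 0 else (proj(s,[P+[.038*np.cos(a),.038*np.sin(a),.006] for a in np.arange(0,6.28,.05)]).astype(np.float32)-v+.5)*8); print('pred r38 top',np.round(e[0],1),np.round(e[1],1),round(e[2],1),round(e[1][0]/e[1][1],3))
cv2.imwrite('pics/a7.png',np.hstack(o))
"
```

```text
[26 20] [167, 169, 171, 171, 169, 161, 134, 108, 117, 141, 158, 172, 177, 169, 163, 161, 161, 161, 161, 161, 162, 162, 161, 161, 161, 162, 162, 161, 161, 165, 172, 170, 145, 108, 81, 56, 35, 26, 24, 25]
115 [224.8 123.8] [260.4 339.2] 64.7 0.768
125 [226.4 122.9] [255.7 337.2] 63.5 0.758
135 [203.6 137.8] [251.4 269.5] 174.2 0.933Traceback (most recent call last):
  File "<string>", line 21, in <module>
    e=cv2.fitEllipse(cv2.perspectiveTransform if 0 else (proj(s,[P+[.038*np.cos(a),.038*np.sin(a),.006] for a in np.arange(0,6.28,.05)]).astype(np.float32)-v+.5)*8); print('pred r38 top',np.round(e[0],1),np.round(e[1],1),round(e[2],1),round(e[1][0]/e[1][1],3))
cv2.error: OpenCV(4.12.0) /io/opencv/modules/imgproc/src/shapedescr.cpp:356: error: (-215:Assertion failed) n >= 0 && (depth == CV_32F || depth == CV_32S) in function 'fitEllipseNoDirect'
```

```bash
python3 -c "
from m import *
s=cap('scene')
f0=cv2.resize(cv2.imread('pics/scene0.png'),(512,384),interpolation=cv2.INTER_AREA)[:,:,::-1]
st=bot.read_state(); T=np.array(st['position']); R=np.array(st['tcp_rot'])
L=T-R@[0,.098,0]; L[1]-=.0008; L[2]=T[2]-.0526
o=[]
for f,P in((f0,np.array([.5265,-.244,.038])),(s['frame'],L)):
  v=proj(s,P)[0].astype(int)-[25,20]; g=np.ascontiguousarray(f)[v[1]:v[1]+40,v[0]:v[0]+50]
  i=cv2.resize(g[:,:,::-1],None,fx=8,fy=8,interpolation=cv2.INTER_CUBIC)
  for z in(-.006,.006):
    for q in proj(s,[P+[.042*np.cos(a),.042*np.sin(a),z] for a in np.arange(0,6.28,.2)]): cv2.circle(i,tuple(int(k) for k in (q-v+.5)*8),1,(0,255,0) if z>0 else (255,255,0),-1)
  o.append(i)
cv2.imwrite('pics/a7.png',np.hstack(o))
"
```

```text
(no output)
```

View pics/a7.png

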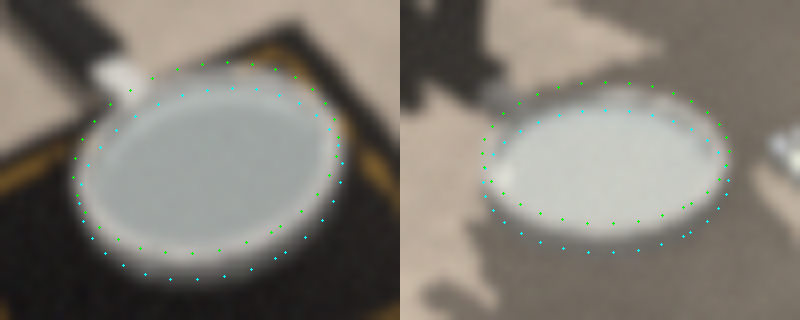

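```bash
python3 -c "
from m import *
s=cap('scene')
f0=cv2.resize(cv2.imread('pics/scene0.png'),(512,384),interpolation=cv2.INTER_AREA)[:,:,::-1]
st=bot.read_state(); T=np.array(st['position']); R=np.array(st['tcp_rot']); print(T,st['moment'])
L=T-R@[0,.098,0]; L[1]-=.0008; L[2]=T[2]-.0526
for f,P in((f0,np.array([.5265,-.244,.038])),(s['frame'],L)):
  c=proj(s,P)[0]; print('centre',c)
  for dx in(-8,0,8):
    col=int(round(c[0]+dx)); r0=int(c[1])-17
    q=proj(s,[P+[r*np.cos(a),r*np.sin(a),z] for r,z in((.042,-.006),(.042,.006),(.038,.006)) for a in np.arange(0,6.2832,.01)]).reshape(3,-1,2)
    pr=[]
    for k in q:
      m=np.abs(k[:,0]-col)<.3; pr+= [round(k[m,1].min()-r0,1),round(k[m,1].max()-r0,1)]
    print(col,'pred rows bot/top/inner',pr); print(f[r0:r0+36,col].astype(int).mean(1).astype(int).tolist())
"
```

```text
[0.4453305  0.00683668 0.19834139] [0.05921726 0.16818755 0.08109627]
centre [177.66115118 245.46327543]
170 pred rows bot/top/inner [np.float64(10.0), np.float64(30.9), np.float64(6.5), np.float64(27.8), np.float64(7.7), np.float64(26.5)]
[165, 166, 167, 168, 170, 172, 174, 178, 174, 164, 167, 177, 177, 169, 163, 162, 162, 162, 161, 161, 162, 162, 161, 161, 161, 163, 170, 176, 162, 132, 106, 80, 47, 29, 24, 25]
178 pred rows bot/top/inner [np.float64(7.7), np.float64(31.3), np.float64(4.4), np.float64(28.0), np.float64(5.4), np.float64(26.8)]
[172, 170, 163, 135, 106, 117, 141, 157, 172, 177, 168, 163, 161, 162, 161, 161, 161, 162, 162, 161, 161, 161, 161, 161, 162, 161, 164, 172, 171, 147, 110, 82, 57, 35, 25, 24]
186 pred rows bot/top/inner [np.float64(8.2), np.float64(28.9), np.float64(5.1), np.float64(25.3), np.float64(6.3), np.float64(23.9)]
[100, 62, 53, 66, 72, 94, 138, 161, 169, 179, 177, 166, 162, 161, 160, 161, 161, 162, 161, 162, 161, 161, 163, 166, 174, 177, 155, 118, 87, 65, 44, 31, 27, 25, 27, 27]
centre [252.25461039 176.07638991]
244 pred rows bot/top/inner [np.float
[... 210 characters left out ...]
99, 195, 171, 135, 114, 105, 105, 105, 105, 107, 105, 105, 105, 103]
252 pred rows bot/top/inner [np.float64(10.3), np.float64(28.1), np.float64(6.7), np.float64(24.4), np.float64(7.5), np.float64(23.5)]
[164, 174, 173, 167, 158, 134, 112, 119, 148, 162, 174, 193, 199, 198, 198, 199, 200, 199, 199, 199, 199, 199, 200, 199, 197, 184, 154, 121, 108, 106, 104, 106, 105, 105, 103, 104]
260 pred rows bot/top/inner [np.float64(11.3), np.float64(26.9), np.float64(7.8), np.float64(23.3), np.float64(8.7), np.float64(22.2)]
[107, 107, 111, 110, 107, 104, 105, 108, 123, 158, 165, 167, 182, 195, 198, 199, 199, 198, 198, 199, 198, 199, 199, 193, 166, 128, 109, 106, 107, 109, 108, 107, 108, 109, 107, 106]
```

The edge profiles match the level-on-box reference, so the lens is level to about 1.5°. The dark rim side merely blends into the shadow. Now I'll refine the pointer height, correcting camera bias with the placed praline, whose robot pose is known.

```bash
python3 -c "
from m import *
s,t=cap('scene'),cap('top')
A=np.array([.5428,.0039,.02])
bs=proj(s,[.5448,.00145,.02])[0]-proj(s,A)[0]; bt=proj(t,[.5416,.0043,.02])[0]-proj(t,A)[0]; print('bias',bs,bt)
for k in(0,1):
  for ds in((0,0),(-.7,0),(0,-.7)): print(k,ds,tri(t,np.array([258.1,129.6])-k*bt,s,np.array([289.8,195.1])+ds-k*bs))
o=[crop(t,235,112,33,33,12),crop(s,275,175,33,33,12)]
cv2.imwrite('pics/a8.png',np.hstack(o))
"
```

```text
bias [-0.15266493  0.69884086] [-0.17998664  0.49890406]
0 (0, 0) (array([0.67010697, 0.01509462, 0.14591145]), np.float64(0.0012479056374974226))
0 (-0.7, 0) (array([0.66944655, 0.01444663, 0.14609064]), np.float64(0.0004837066940902774))
0 (0, -0.7) (array([0.6696338 , 0.01521208, 0.14779577]), np.float64(0.001588956938326106))
1 (0, 0) (array([0.67048125, 0.0148403 , 0.1484849 ]), np.float64(0.001540134938961967))
1 (-0.7, 0) (array([0.66982139, 0.0141945 , 0.14866292]), np.float64(0.00018757177911298215))
1 (0, -0.7) (array([0.67000779, 0.0149584 , 0.15036196]), np.float64(0.001880843544473562))
```

View pics/a8.png

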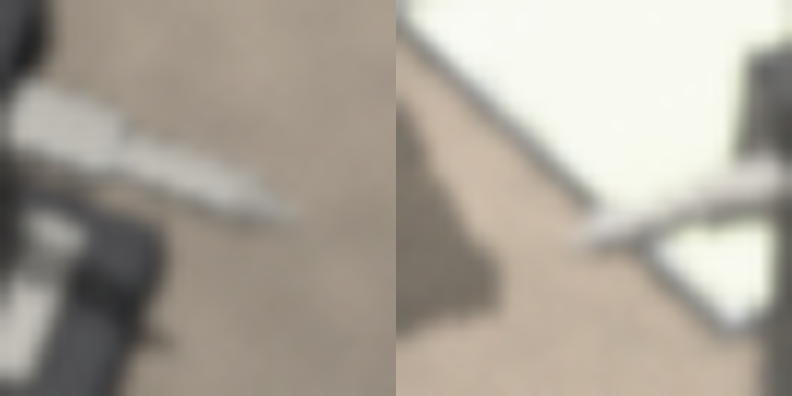

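The needle tip is at native top (258.7,129.6) and scene (289.2,195.4), so its height is about 0.145 m raw or 0.148 m bias-corrected. I'll aim for 0.147 with a final small trim, then let it settle.

{"name": "arm_command", "arguments": {
  "targets": [
    {"rot": [0, 0, 0], "offset": [-0.15, 0.1, -0.1], "gripper": 1},
    {"rot": [0, 0, 0], "offset": [-0.15, 0.1, -0.1], "gripper": 1},
    {"rot": [0, 0, 0], "offset": [-0.15, 0.1, -0.1], "gripper": 1},
    {"rot": [0, 0, 0], "offset": [-0.15, 0.1, -0.1], "gripper": 1},
    {"rot": [0, 0, 0], "offset": [-0.15, 0.1, -0.1], "gripper": 1},
    {"rot": [0, 0, 0], "offset": [-0.15, 0.1, -0.1], "gripper": 1},
    {"rot": [0, 0, 0], "offset": [-0.15, 0.1, -0.1], "gripper": 1},
    {"rot": [0, 0, 0], "offset": [-0.15, 0.1, -0.1], "gripper": 1}
  ]
}}

```text
time_s: 13.0
position: [0.4443, 0.0088, 0.1993]
tcp_rot: [[-0.03, -1.0, -0.0], [-1.0, 0.03, 0.0], [-0.0, 0.0, -1.0]]
force: [0.2, 1.0, -2.2]
opening: 0.203
```

```bash
python3 -c "
from m import *
go([.4445,.0083,.1993]); print(np.round(bot.read_state()['qvel'],2))
s,t=cap('scene'),cap('top')
st=bot.read_state(); T=np.array(st['position']); R=np.array(st['tcp_rot']); L=T-R@[0,.0985,0]; L[1]-=.0015; L[2]=T[2]-.0524; print(L)
a=[]
for c,sz,off in((t,(50,75),(25,45)),(s,(50,75),(20,30))):
  v=proj(c,L)[0].astype(int)-off; i=crop(c,v[0],v[1],*sz,8)
  for z in(-.006,.006):
    for q in proj(c,[L+[.042*np.cos(g),.042*np.sin(g),z] for g in np.arange(0,6.28,.2)]): cv2.circle(i,tuple(int(k) for k in (q-v+.5)*8),1,(0,255,0) if z>0 else (255,255,0),-1)
  a.append(i)
cv2.imwrite('pics/a9.png',np.hstack(a))
"
```

```text
off cm [ 0.05 -0.02 -0.  ] rot [0. 0. 0.] t 13.0 pos [0.4443 0.0088 0.1993] op 0.203 F [ 0.19  1.01 -2.22] M [ 0.01   0.135 -0.014]
[-0.01  0.04 -0.03 -0.    0.06  0.06]
[0.54278395 0.00435198 0.1468915 ]
```

View pics/a9.png

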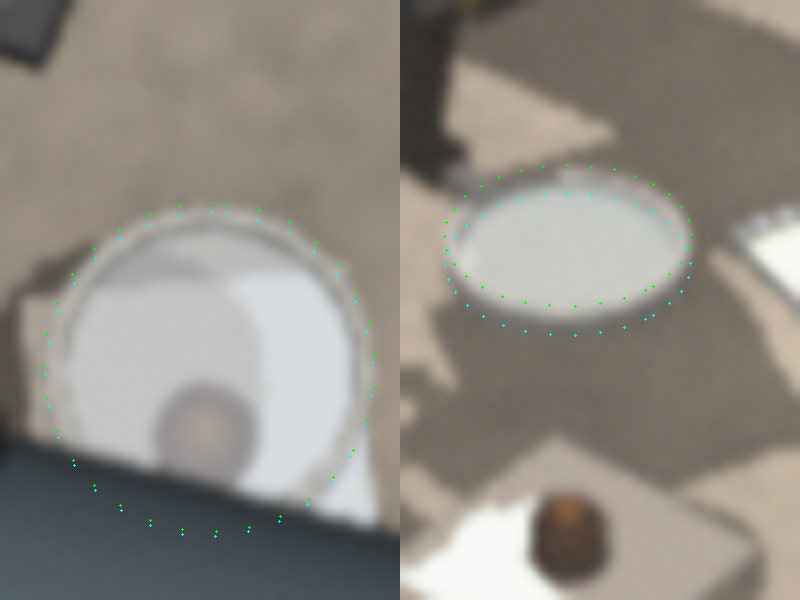

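The lens rim fits the model in both views, and the praline stands upright below it. The arm is still, so I'm handing in.

```bash
python3 -c "
from rig import ticket
print(ticket.hand_in())"
```

```text
the job is handed in; nothing more can be done
None
```

The round praline stands upright in the middle of the white tile, and I handed in at about 13 s with the lens held still over it. No verdict was reported.

**Praline:** both cameras put it within about 1 mm of the tile's middle. I released it only after touching down, at about 5 N.

**Lens:**
- **Position:** I estimate its centre at (0.543, 0.004, 0.147) m, with the praline at about (0.543, 0.004). That puts it centred to about 1–2 mm.
- **Stillness:** joint speeds were under 0.1 °/s.

**Checks that disagreed or were limited:**
- **Level:** the lens at first looked flatter than expected in the scene view. Edge profiles compared with the lens lying on the box agreed with level to about 1.5°.
- **Height:** the pointer tip came out at about 0.145 m raw and 0.148 m after correcting for camera bias. I aimed between them, so the height is uncertain by about 2–3 mm.
- **Camera agreement:** the two cameras differed by about 4 mm in absolute position, so I used their average.
- **Bystanders:** I moved nothing near the other pralines and kept about 8 cm from the pointer, but I made no separate check on them at the end.

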